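# Put the desiccant in the tablet jar and screw its lid home

### The arm

A 6-joint arm with a two-finger parallel gripper is mounted at the origin on the work surface. World frame = base frame: x ahead of the robot, y to its left, z up, the work surface at z = 0. Lengths are in m, angles in degrees, forces in N, time in s.
With the tool pointing down it reaches from about 0.4 to 0.825 m from the base axis. Payload 7 kg.
Tool frame: the origin (TCP) lies at the very end of the fingers, on their centre line; the grasp point (between the pads) lies 19 mm behind it; x points along the fingers, z is the direction in which the jaws open and shut, and the axes are right-handed (so a half turn about x gives the same grasp; the last joint's range is limited). The gripper opens to 88 mm and grips with 3 to 60 N. Pads are 19 mm wide; open, the fingers measure 130 mm over their backs; the gripper's body (78 mm by 193 mm) begins 47 mm behind the grasp point.
Start: joints at [-46.633, 20.546, 0.682, 0, -70.136, -16.507], TCP at [0.305, -0.602, 0.227] pointing down, gripper open.
Joint ranges: [-176.03, 176.03], [-82.01, 121.73], [-58.28, 71.71], [-173.87, 95.51], [-174.79, -0.11], [-173.66, 173.66]. Speed limits (degrees/s): [136.94, 136.94, 172.46, 180, 180, 180].

### API

Orientations are given as [roll, pitch, yaw] about the fixed x, y, z axes, in that order (R = Rz(yaw) Ry(pitch) Rx(roll)).
In Python, from plant import * gives the robot as it stands.
- The arm moves only by the tool arm_command, never from a script. Its argument "commands" is one flat list of numbers, 5 for each row, row after row: the shift along the tool's x, y, z in mm, then the turn about the tool's x in degrees, then the opening in per cent of the stroke, from 0 (shut) to 100 (fully open). A call has 1 to 5 rows; each row shifts and turns the pose as measured when the row begins, along the tool's axes as they then stand; what a row does not reach is not made up. A row lasts 1/8 s, in which the tool goes at most 62.5 mm and 10.7 degrees, less where a joint would pass 70% of its speed; a pose out of reach is approached as far as the arm can. A call is refused whole if a number of a shift passes 62.5 or a number of a turn 10.7, either way. A call with a gripper value outside its range is refused whole. The fingers move at their own pace and stop on an object; the grip force is fixed at half the most. Time passes only in rows, so rows that do not move let the fingers close. It gives the time, the measured TCP pose, the force and the opening at its end, in the units of the state.
- get_obs(): the state, without advancing time (a new reading comes with each control period).
- snapshot(name): name is "scene" or "top" or "wrist"; returns a dict with "frame" (420x560x3 uint8, blue, green, red), "fov_y" (degrees; the focal length in pixels is half the picture's height over the tangent of half this angle, whatever the lens; pixels are square), "cx", "cy" (the principal point, pixels), "dist" ([k1, k2, p1, p2, k3] as OpenCV has them; the pictures are not rectified), "world_to_cam" (4x4, takes a point from world to camera coordinates). Camera axes: x right, y up, looking along -z (the intrinsics and any distortion apply to the point x, -y, -z); pixel columns grow to the right and rows downward; lengths in m; the calibration is good to about 2 mm. A picture is of the moment at which its call begins. There is no depth.
- close_job(): hands the job in, once; it reports no verdict.
The state is a dict: "clock": time; "joint_pos": joint angles; "qvel": joint speeds; "tau": joint torques, N m; "tool_pos": TCP position; "orientation": TCP orientation; "force": force on the tool from outside, world axes, zero at the start; "moment": the same for the moment, N m; "opening": finger opening in m.
Only numpy, scipy, OpenCV 4.12 (cv2) and the standard library are available. Lean on these libraries where they do the work, as an engineer would, in place of code of your own. Each camera call takes 0.05 s, during which the arm holds its last target. There are 200 camera calls.

### The job

Put the yellow desiccant canister into the open white tablet jar, then set the blue lid level on the jar, turn it back (anticlockwise) as far as it takes to drop into the start of the thread, and screw it clockwise until it is fully home. Leave the other things on the desk where they are.

Things in the scene. Friction and masses are not known exactly. Their poses are not given: they have to be found in the camera images.
- jar_mouth (a point): Open white round tablet jar with a blue band, held fast in a black rubber desk holder: it cannot move or turn. This point: centre of its mouth, level with the rim, 81 mm above the desk; z up, the yaw means nothing. Mouth 54 mm wide, inside 66 deep. Body 92 across up to 55 above the desk, holder 120 across, 12 high. Neck 66 across, tapered at the rim to 61, so a lid within 3 mm centres itself.
- jar_thread (a point): Point on the jar's axis 16 mm below the rim, at the thread (four-start, right-hand, 76 mm across). The starts lie 90 deg apart at an unmarked angle, new each time. A lid set on elsewhere rests on top of the thread; clockwise it soon meets a stop and stays high; anticlockwise (from above) it rides up, then within 80 deg drops 9 mm by its own weight into the start, a 14 deg window with a stop behind it.
- jar_floor (a point): Centre of the jar's inner floor, 15 mm above the desk. The canister, let go of in the mouth, drops about 30 mm onto it and may stand or lean inside.
- lid_grip (a point): Blue screw lid lying on the desk right way up: skirted disc 86 mm across, 27 high, about 90 g, with a wing grip on top: a straight bar 60 long, 20 wide, 30 tall. This point: on the lid's axis half-way up the wing, 42 above the skirt's lower edge; x along the wing, y across it (pinch along y), z up. Above the mouth point it stands 30 to 38 mm on top of the thread, 25 to 26 in the start, 20 when home.
- lid_foot (a point): Centre of the lid's open underside, level with the skirt's lower edge. Four lugs inside, 90 deg apart in line with x and y, 4 mm above it. From the thread start the lid screws clockwise 58 to 72 deg, sinking 5 to 6 mm by its own weight, to a hard stop: home. It stays where it is left.
- canister_mid (a point): Yellow desiccant canister with a white band near the top: a cylinder 26 mm across, 60 tall, 30 g, standing on the desk. This point is its centre, half-way up; z along its axis.
- mouse: Bystander: blue computer mouse, 100 by 60, 34 high; origin at the centre of its underside.
- spare_pot: Bystander: closed small white pot with red cap, 50 across, 55 high; origin at the centre of its underside.
- tape_roll: Bystander: pink-red tape roll lying flat, 56 across, 19 high; origin at the centre of its underside.
- stamp: Bystander: rubber stamp standing upright, black foot 34 across, wooden grip, 64 high; origin at the centre of its underside.
- pen_cup: Bystander: red pen cup with pens, 72 across, about 180 high with the pens; origin at the centre of its underside.

How it is judged:
By the outcome, as a careful person would: the job done as asked, in the order asked, and still so for the second after the job is handed in, with the robot touching nothing.
It also fails if it takes over 69 s, if anything falls off the work surface, if the arm or the gripper's body presses on something with over 40 N, if the wrist force passes 120 N, or if a joint passes its speed limit or range.

## Working session

There is one attempt and no reset: what is moved stays moved. The work goes in short steps, Python scripts to look and compute and a tool call to move; the robot and the scene stay as the last step left them, time stands still between calls to the robot, and variables do not carry over. Pictures are saved under pics/ and viewed, about 8 in all and at most 12, crops included, and the job is handed in when it is done.

Besides the shell and the picture viewer there is one more tool, called by a JSON object that holds its "api" and its "payload". arm_command: Moves the arm, as the interface text tells. Its arguments: {"type":"object","properties":{"commands":{"type":"array"}},"required":["commands"]}

```bash
ls; mkdir -p pics; cat > h.py <<'E'
from plant import *
import numpy as np, cv2
from scipy.spatial.transform import Rotation as R
def cam(s):
    f=210/np.tan(np.radians(s["fov_y"]/2)); K=np.array([[f,0,s["cx"]],[0,f,s["cy"]],[0,0,1.]])
    return K,np.array(s["dist"],float),np.array(s["world_to_cam"])
F=np.diag([1.,-1,-1])
def ray(s,uv):
    K,d,W=cam(s); p=cv2.undistortPoints(np.array(uv,float).reshape(-1,1,2),K,d).reshape(-1,2)
    v=np.c_[p,np.ones(len(p))]@F; Rw=W[:3,:3]
    return -Rw.T@W[:3,3], v@Rw
def onplane(s,uv,z):
    o,v=ray(s,uv); return o+v*((z-o[2])/v[:,2])[:,None]
def proj(s,P):
    K,d,W=cam(s); P=np.atleast_2d(P); c=(P@W[:3,:3].T+W[:3,3])@F
    return cv2.projectPoints(c,np.zeros(3),np.zeros(3),K,d)[0].reshape(-1,2)
E
python3 - <<'E'
from h import *
o=get_obs(); print({k:np.round(v,3) for k,v in o.items()})
ims=[]
for n in("scene","top"):
    s=snapshot(n); cv2.imwrite(f"pics/{n}0.png",s["frame"]); K,d,W=cam(s); print(n,K[0,0],d,np.round(-W[:3,:3].T@W[:3,3],3)); ims.append(s["frame"])
s=snapshot("wrist");cv2.imwrite("pics/wrist0.png",s["frame"])
E
```

```text
pics
{'clock': np.float64(0.0), 'joint_pos': array([-4.6631e+01,  2.0591e+01,  6.3200e-01, -1.9000e-02, -7.0136e+01,
       -1.6507e+01]), 'qvel': array([-0.   , -0.026,  0.005,  0.012, -0.003, -0.026]), 'tau': array([-2.0000e-03, -5.8272e+01,  2.9305e+01,  6.9980e+00,  7.0000e-03,
       -0.0000e+00]), 'tool_pos': array([ 0.305, -0.602,  0.226]), 'orientation': array([  5.631,  89.904, 122.486]), 'force': array([ 0.162, -0.198,  0.142]), 'moment': array([ 0.026, -0.011, -0.021]), 'opening': np.float64(0.088)}
scene 389.08564944811513 [-0.0518698  0.         0.         0.         0.       ] [ 1.022 -0.515  0.531]
top 464.5247752219 [-0.009596  0.        0.        0.        0.      ] [ 0.47  -0.06   1.022]
```

View pics/top0.png

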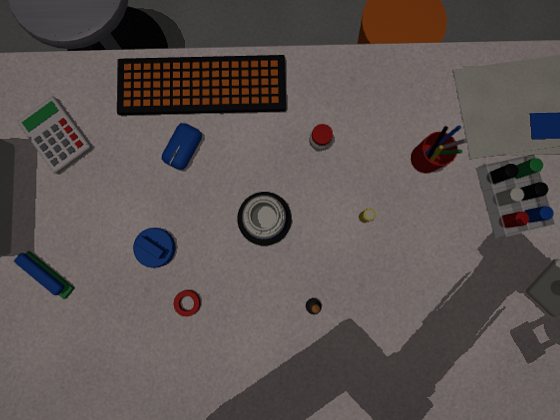

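View pics/scene0.png

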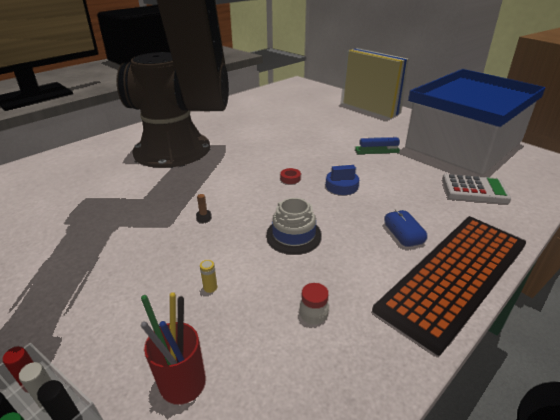

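The top view shows the jar at (264,217), lid at (154,248) with its wing running lower right, canister at (368,215), stamp at (313,306), tape at (187,303), pot at (321,136), mouse at (182,146) and cup at (433,152). The scene view agrees. I'll measure from crops next.

```bash
python3 - <<'E'
from h import *
t=snapshot("top"); s=snapshot("scene")
def blob(sn,lo,hi,box):
    f=cv2.cvtColor(sn["frame"],cv2.COLOR_BGR2HSV); m=cv2.inRange(f,lo,hi); b=np.zeros_like(m); x0,y0,x1,y1=box; b[y0:y1,x0:x1]=m[y0:y1,x0:x1]
    c=max(cv2.findContours(b,cv2.RETR_EXTERNAL,cv2.CHAIN_APPROX_NONE)[0],key=cv2.contourArea); return c,b
for sn,n,bx in((t,"can",(345,195,390,235)),(s,"can",(190,250,225,300))):
    c,b=blob(sn,(20,70,50),(38,255,255),bx); print(n,cv2.boundingRect(c),cv2.contourArea(c),np.round(cv2.fitEllipse(c)[0],1))
c,b=blob(t,(100,120,40),(130,255,255),(125,220,185,275)); print("lid",cv2.boundingRect(c),cv2.contourArea(c),cv2.minEnclosingCircle(c)); (x,y),_=cv2.minEnclosingCircle(c); print(onplane(t,[(x,y)],.027))
c,b=blob(s,(100,120,40),(130,255,255),(315,155,370,200)); print("lid s",cv2.boundingRect(c))
# jar holder dark
g=cv2.cvtColor(t["frame"],cv2.COLOR_BGR2GRAY); m=(g<50).astype(np.uint8)*255; b=np.zeros_like(m); b[180:255,225:305]=m[180:255,225:305]
c=max(cv2.findContours(b,cv2.RETR_EXTERNAL,cv2.CHAIN_APPROX_NONE)[0],key=cv2.contourArea); e=cv2.fitEllipse(c); print("holder",e,onplane(t,[e[0]],.006))
A=cv2.resize(t["frame"][212:282,115:195],None,fx=5,fy=5,interpolation=cv2.INTER_CUBIC)
B=cv2.resize(t["frame"][182:252,225:305],None,fx=5,fy=5,interpolation=cv2.INTER_CUBIC)
cv2.imwrite("pics/crop1.png",np.clip(np.hstack([A,B])*1.5,0,255).astype(np.uint8))
E
```

```text
can (359, 208, 17, 15) 154.0 [367.  215.2]
can (201, 271, 16, 22) 222.5 [208.9 281.5]
lid (133, 228, 41, 40) 1185.5 ((153.3321990966797, 247.20521545410156), 20.419025421142578)
[[0.50490443 0.20116948 0.027     ]]
lid s (327, 173, 32, 14)
holder ((264.17034912109375, 218.29798889160156), (53.005836486816406, 53.13369369506836), 89.21279907226562) [[ 0.56360814 -0.03694233  0.006     ]]
```

View pics/crop1.png

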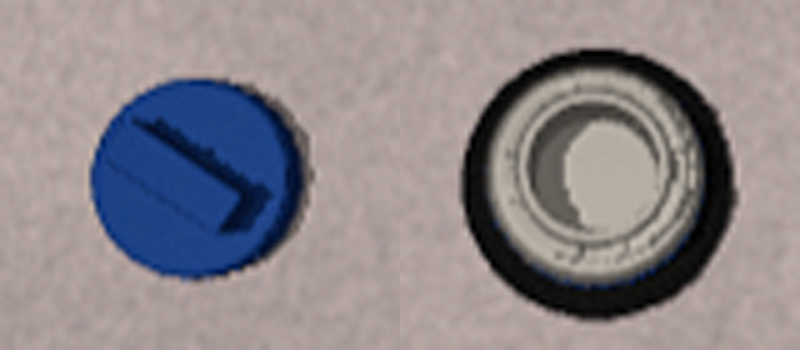

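The crop shows the lid disc centred near crop (197,178). Its wing runs down-right at about 33° in the image, so yaw is about 57°. The jar rim is centred near crop (595,169), which is top-view pixel (264,216).

```bash
cat >> h.py <<'E'
def tool(o=None):
    o=o or get_obs(); return np.array(o["tool_pos"]),R.from_euler("xyz",o["orientation"],degrees=True).as_matrix()
def jawyaw(T): return np.degrees(np.arctan2(T[1,2],T[0,2]))
def plan(xyz,yaw=None,smax=60,amax=10.5,mod=180,n=None):
    """rows to reach TCP xyz with jaw axis at yaw (mod 180)"""
    p,T=tool(); xyz=np.array(xyz,float); a=0
    if yaw is not None: a=-((yaw-jawyaw(T)+mod/2)%mod-mod/2)  # turn about tool x (down): +=clockwise
    d=xyz-p; n=n or int(max(np.ceil(np.abs(d).max()*1000/smax*1.15),np.ceil(abs(a)/amax),1))
    print("tcp",np.round(p*1000,1),"jaw",round(jawyaw(T),1),"turn",round(a,1),"rows",n)
    for i in range(n):
        print("  ",np.round(T.T@d*1000/n,1),round(a/n,2)); T=T@R.from_euler("x",a/n,degrees=True).as_matrix()
E
python3 - <<'E'
from h import *
t=snapshot("top"); s=snapshot("scene"); w=snapshot("wrist")
print("can top",onplane(t,[(369.7,214.3)],.06), "rim",onplane(t,[(264,215.8)],.081))
o,v=ray(s,[(208.9,281.5)]); print("scene can ray z=.02..05",onplane(s,[(208.9,281.5)],.02),onplane(s,[(208.9,281.5)],.04))
p,T=tool(); K,d,W=cam(w); c=-W[:3,:3].T@W[:3,3]; print("wrist cam in tool",T.T@(c-p),"axes\n",np.round(T.T@W[:3,:3].T,2),K[0,0])
print("lid wing dir", onplane(t,[(115+135/5,212+120/5),(115+243/5,212+188/5),(115+108/5,212+158/5),(115+222/5,212+233/5)],.057))
plan((.57,-.27,.227),None)
E
```

```text
can top [[ 0.56199065 -0.25789325  0.06      ]] rim [[ 0.56180521 -0.03837685  0.081     ]]
scene can ray z=.02..05 [[ 0.56597398 -0.26014615  0.02      ]] [[ 0.58384026 -0.27010428  0.04      ]]
wrist cam in tool [-0.15867051  0.06712758  0.00026655] axes
 [[-0.    0.25 -0.97]
 [-0.    0.97  0.25]
 [ 1.    0.   -0.  ]] 360.4317289653867
lid wing dir [[0.52765618 0.21708087 0.057     ]
 [0.49841827 0.17192748 0.057     ]
 [0.51209596 0.22821806 0.057     ]
 [0.48001832 0.180596   0.057     ]]
tcp [ 304.9 -602.1  226.4] jaw 116.9 turn 0 rows 7
   [ -0.1 -55.2  25.2] 0.0
   [ -0.1 -55.2  25.2] 0.0
   [ -0.1 -55.2  25.2] 0.0
   [ -0.1 -55.2  25.2] 0.0
   [ -0.1 -55.2  25.2] 0.0
   [ -0.1 -55.2  25.2] 0.0
   [ -0.1 -55.2  25.2] 0.0
```

{"api": "arm_command", "payload": {"commands": [4,-55,27,0,100,4,-55,27,0,100,4,-55,27,0,100,4,-55,27,0,100,4,-55,27,0,100]}}

```text
clock: 1.02
tool_pos: [0.4916, -0.3556, 0.2058]
orientation: [-172.3, 89.9, -55.9]
force: [0.8, -0.6, -0.7]
opening: 0.0874
```

{"api": "arm_command", "payload": {"commands": [4,-55,27,0,100,4,-55,27,0,100,0,0,0,0,100]}}

```text
clock: 1.4
tool_pos: [0.5693, -0.2529, 0.1978]
orientation: [-147.0, 89.9, -30.3]
force: [-0.9, -0.7, 0.3]
opening: 0.0877
```

```bash
python3 - <<'E'
from h import *
w=snapshot("wrist"); cv2.imwrite("pics/wrist1.png",w["frame"]); print(get_obs()["joint_pos"])
plan((.562,-.258,.1))
print("proj can top",proj(w,[(.562,-.258,.06),(.562,-.258,.0)]))
f=cv2.cvtColor(w["frame"],cv2.COLOR_BGR2HSV); m=cv2.inRange(f,(20,70,50),(38,255,255))
for c in cv2.findContours(m,cv2.RETR_EXTERNAL,cv2.CHAIN_APPROX_NONE)[0]:
    if cv2.contourArea(c)>100: print(cv2.boundingRect(c),cv2.contourArea(c),cv2.fitEllipse(c), onplane(w,[cv2.fitEllipse(c)[0]],.06))
E
```

```text
[ -6.11747804  16.68629494  -8.7562851    0.06872456 -64.45593925
 -57.28683908]
tcp [ 568.3 -254.2  198.1] jaw 116.6 turn 0 rows 2
   [49.   3.7 -0.2] 0.0
   [49.   3.7 -0.2] 0.0
proj can top [[276.49811791 187.23434565]
 [276.84541433 175.58364129]]
(263, 166, 31, 39) 890.0 ((278.3589782714844, 185.61305236816406), (29.385480880737305, 38.89574432373047), 179.890869140625) [[ 0.5600687  -0.25722666  0.06      ]]
```

View pics/wrist1.png

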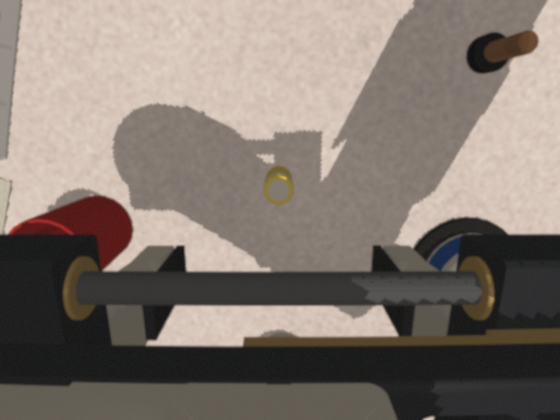

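The wrist view shows the canister's top at about (278,190). That puts it at (0.563,-0.256), within 2 mm of the top-camera figure. Next I descend to grip it near the top.

{"api": "arm_command", "payload": {"commands": [50,2.5,0,0,100,50,2,0,0,100,40,1,0,0,100,20,0,0,0,100,0,0,0,0,100]}}

```text
clock: 2.08
tool_pos: [0.5621, -0.262, 0.0362]
orientation: [-144.1, 89.7, -27.7]
force: [-0.2, -0.1, 0.1]
opening: 0.0878
```

```bash
python3 - <<'E'
from h import *
plan((.563,-.256,.038))
E
```

```text
tcp [ 562.1 -262.    36.2] jaw 116.4 turn 0 rows 1
   [-1.9 -3.5  5. ] 0.0
```

{"api": "arm_command", "payload": {"commands": [-2,-3.5,5,0,100,0,0,0,0,0,0,0,0,0,0,0,0,0,0,0,0,0,0,0,0]}}

```text
clock: 2.7
tool_pos: [0.565, -0.257, 0.0429]
orientation: [-135.4, 89.3, -19.1]
force: [-0.4, 0.6, 0.1]
opening: 0.0532
```

{"api": "arm_command", "payload": {"commands": [0,0,0,0,0,0,0,0,0,0]}}

```text
clock: 2.95
tool_pos: [0.5651, -0.257, 0.043]
orientation: [-135.4, 89.3, -19.0]
force: [-0.1, 0.3, -0.7]
opening: 0.0334
```

```bash
python3 - <<'E'
from h import *
print(get_obs()["opening"],get_obs()["force"])
plan((.563,-.256,.15)); plan((.562,-.037,.15))
E
```

```text
0.03338750976150518 [-0.08086564  0.28919135 -0.70560324]
tcp [ 565.1 -257.    43. ] jaw 116.4 turn 0 rows 3
   [-35.7   0.2   0.3] 0.0
   [-35.7   0.2   0.3] 0.0
   [-35.7   0.2   0.3] 0.0
tcp [ 565.1 -257.    43. ] jaw 116.4 turn 0 rows 5
   [-21.6 -19.2  39.5] 0.0
   [-21.6 -19.2  39.5] 0.0
   [-21.6 -19.2  39.5] 0.0
   [-21.6 -19.2  39.5] 0.0
   [-21.6 -19.2  39.5] 0.0
```

{"api": "arm_command", "payload": {"commands": [4,0,0,0,0,0,0,0,0,0,0,0,0,0,0,0,0,0,0,0]}}

```text
clock: 3.45
tool_pos: [0.5656, -0.2567, 0.0403]
orientation: [-135.3, 89.2, -18.9]
force: [-0.8, 0.4, 3.7]
opening: 0.0254
```

{"api": "arm_command", "payload": {"commands": [-30,0,0,0,0,-50,0,0,0,0,-50,0,0,0,0]}}

```text
clock: 3.82
tool_pos: [0.5608, -0.2556, 0.1672]
orientation: [-168.2, 89.8, -51.9]
force: [0.9, -0.2, -0.0]
opening: 0.0252
```

```bash
python3 - <<'E'
from h import *
print(get_obs()["opening"],get_obs()["force"])
plan((.562,-.037,.17))
E
```

```text
0.025249890756487103 [ 0.9290084  -0.24350303 -0.01206494]
tcp [ 560.8 -255.6  167.2] jaw 116.3 turn 0 rows 5
   [ -0.7 -19.6  39.1] 0.0
   [ -0.7 -19.6  39.1] 0.0
   [ -0.7 -19.6  39.1] 0.0
   [ -0.7 -19.6  39.1] 0.0
   [ -0.7 -19.6  39.1] 0.0
```

{"api": "arm_command", "payload": {"commands": [0,-20,39,0,0,0,-20,39,0,0,0,-20,39,0,0,0,-20,39,0,0,0,-20,39,0,0]}}

```text
clock: 4.45
tool_pos: [0.5664, -0.0338, 0.1698]
orientation: [-133.7, 89.5, -17.7]
force: [1.0, -0.3, -0.1]
opening: 0.0255
```

```bash
python3 - <<'E'
from h import *
w=snapshot("wrist"); t=snapshot("top"); cv2.imwrite("pics/w2.png",np.hstack([cv2.resize(w["frame"],(480,360)),cv2.resize(t["frame"][160:280,210:330],(320,320))[:, :].copy() if 0 else cv2.copyMakeBorder(cv2.resize(t["frame"][160:280,210:330],(320,320)),0,40,0,0,cv2.BORDER_CONSTANT)]))
plan((.5625,-.0377,.084))
print(proj(w,[(.5625,-.0377,.081)]))
a=np.linspace(0,2*np.pi,200)
f=w["frame"].copy(); P=proj(w,np.c_[.5625+.027*np.cos(a),-.0377+.027*np.sin(a),a*0+.081]); print(P.min(0),P.max(0))
E
```

```text
tcp [566.7 -31.9 169.9] jaw 116.2 turn 0 rows 2
   [42.9  3.5 -1.4] 0.0
   [42.9  3.5 -1.4] 0.0
[[275.97743137 205.03928004]]
[237.84672321 167.0361487 ] [314.15838997 241.01683508]
```

View pics/w2.png

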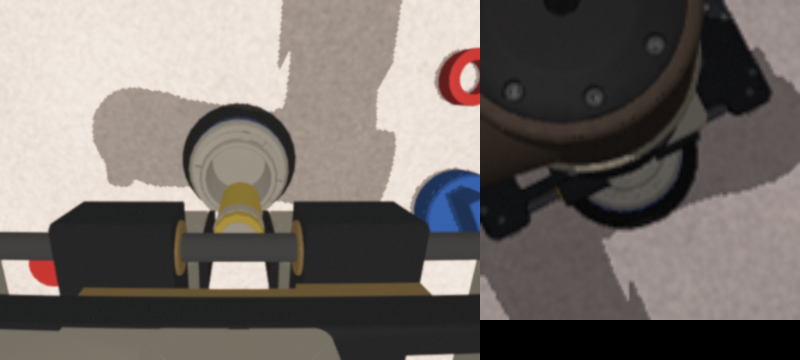

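The wrist view shows the jar's mouth around (237,176) in the scaled image, where the projection puts it, with the canister hanging beside it. I lower it into the mouth.

{"api": "arm_command", "payload": {"commands": [0,7,-3,0,0,30,0,0,0,0,30,0,0,0,0,20,0,0,0,0,0,0,0,0,0]}}

```text
clock: 5.18
tool_pos: [0.5607, -0.0424, 0.0872]
orientation: [-132.5, 89.5, -16.5]
force: [-1.0, 0.3, 0.5]
opening: 0.0249
```

```bash
python3 - <<'E'
from h import *
print(get_obs()["force"]); plan((.5625,-.0377,.085))
E
```

```text
[-1.01208623  0.31288923  0.45690489]
tcp [560.7 -42.4  87.2] jaw 116.0 turn 0 rows 1
   [ 2.2 -3.7  3.4] 0.0
```

{"api": "arm_command", "payload": {"commands": [2,-3.5,3.5,0,0,0,0,0,0,60,0,0,0,0,60,0,0,0,0,60,0,0,0,0,60]}}

```text
clock: 5.8
tool_pos: [0.5641, -0.0383, 0.0883]
orientation: [-124.2, 89.2, -8.2]
force: [-0.5, 0.1, -0.3]
opening: 0.0519
```

{"api": "arm_command", "payload": {"commands": [-40,0,0,0,100,-60,0,0,0,100,-40,0,0,0,100]}}

```text
clock: 6.18
tool_pos: [0.5601, -0.0383, 0.2287]
orientation: [-148.5, 89.6, -32.5]
force: [0.6, -0.1, -1.0]
opening: 0.0772
```

```bash
python3 - <<'E'
from h import *
print(get_obs()["joint_pos"].round(1)); plan((.5045,.2,.2),57-90)
s=snapshot("scene"); w=snapshot("wrist")
cv2.imwrite("pics/w3.png",np.hstack([cv2.resize(w["frame"],(480,360)),cv2.copyMakeBorder(cv2.resize(s["frame"][180:260,250:330],(320,320)),0,40,0,0,cv2.BORDER_CONSTANT)]))
E
```

```text
[ 16.3   9.6 -14.1   0.3 -66.1 -80.5]
tcp [560.1 -38.3 228.7] jaw 115.9 turn -31.1 rows 5
   [  5.5 -10.8  47.8] -6.21
   [  5.5 -15.9  46.3] -6.21
   [  5.5 -20.9  44.3] -6.21
   [  5.5 -25.5  41.8] -6.21
   [  5.5 -29.9  38.8] -6.21
```

View pics/w3.png

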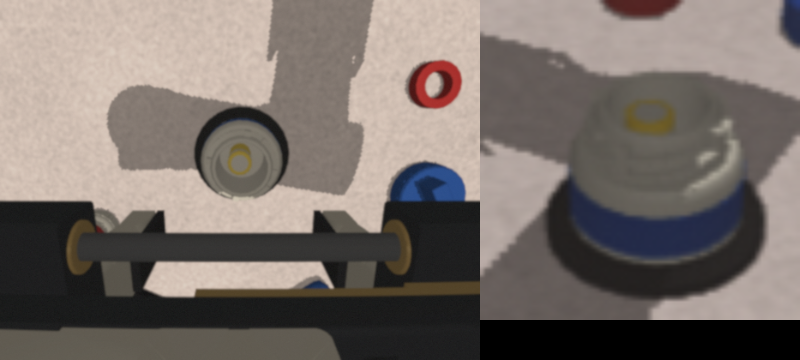

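The canister stands inside the jar: yellow top ring at (240,158) in the wrist view and inside the mouth in the scene crop. Next I fix the jar centre from this near view and go over the lid.

```bash
python3 - <<'E'
from h import *
w=snapshot("wrist"); f=w["frame"]; g=cv2.cvtColor(f,cv2.COLOR_BGR2GRAY)
m=((g<55)*255).astype(np.uint8); b=np.zeros_like(m); b[100:228,215:350]=m[100:228,215:350]
c=max(cv2.findContours(b,cv2.RETR_EXTERNAL,cv2.CHAIN_APPROX_NONE)[0],key=cv2.contourArea).reshape(-1,2)
# keep outer holder arc; circle fit on plane z=.012
P=onplane(w,c,.012)[:,:2]; c0=np.array([.5625,-.0377]); r=np.linalg.norm(P-c0,axis=1); Q=P[r>.052]; print(len(Q),r.max())
A=np.c_[2*Q,np.ones(len(Q))]; x=np.linalg.lstsq(A,(Q**2).sum(1),rcond=None)[0]; print("centre",x[:2],"rad",np.sqrt(x[2]+x[:2]@x[:2]))
E
```

```text
277 0.06030888045304062
centre [ 0.56269798 -0.03637313] rad 0.0566603872410866
```

{"api": "arm_command", "payload": {"commands": [5.5,-11,48,-6.2,100,5.5,-16,46,-6.2,100,5.5,-21,44,-6.2,100,5.5,-25.5,42,-6.2,100,5.5,-30,39,-6.2,100]}}

```text
clock: 6.95
tool_pos: [0.5011, 0.2031, 0.194]
orientation: [150.8, 89.7, -61.7]
force: [0.1, 0.1, -1.0]
opening: 0.0877
```

```bash
python3 - <<'E'
from h import *
w=snapshot("wrist"); cv2.imwrite("pics/w4.png",w["frame"]); plan((.5045,.2,.1),147,mod=360); print(get_obs()["joint_pos"].round(1))
f=cv2.cvtColor(w["frame"],cv2.COLOR_BGR2HSV); m=cv2.inRange(f,(100,120,40),(130,255,255))
for c in cv2.findContours(m,cv2.RETR_EXTERNAL,cv2.CHAIN_APPROX_NONE)[0]:
    if cv2.contourArea(c)>300: print(cv2.boundingRect(c),cv2.contourArea(c))
print(proj(w,[(.5045,.2,.057),(.5045,.2,.027)]))
E
```

```text
tcp [500.3 207.2 193. ] jaw 147.9 turn 0.9 rows 2
   [46.5  1.8 -3.5] 0.45
   [46.5  1.8 -3.5] 0.45
[ 43.4   9.5 -19.2   0.3 -61.5 -75.7]
(30, 229, 81, 42) 538.0
(231, 147, 90, 90) 6146.0
(55, 0, 66, 55) 853.0
[[273.80629086 197.33126956]
 [274.33666126 190.2510004 ]]
```

View pics/w4.png

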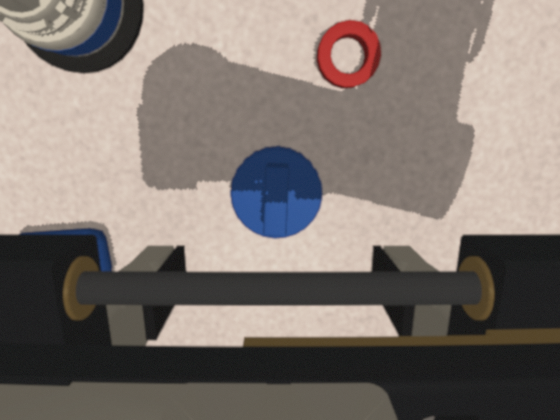

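The lid disc is centred at (276,192), within 2 px of prediction, and its wing is vertical in the image, so it lines up with the jaws. I descend over the wing.

{"api": "arm_command", "payload": {"commands": [45,3,-6.5,1,100,45,0,0,0,100,40,0,0,0,100,15,0,0,0,100,0,0,0,0,100]}}

```text
clock: 7.62
tool_pos: [0.5007, 0.2007, 0.039]
orientation: [101.4, 89.5, -111.5]
force: [0.7, -0.4, -0.4]
opening: 0.0878
```

```bash
python3 - <<'E'
from h import *
plan((.5043,.2012,.032),147,mod=360)
p,T=tool(); print(T.round(3))
E
```

```text
tcp [500.7 200.7  39. ] jaw 147.1 turn 0.1 rows 1
   [ 7.  -2.4 -2.7] 0.14
[[-0.003 -0.543 -0.84 ]
 [-0.009 -0.84   0.543]
 [-1.     0.009 -0.002]]
```

{"api": "arm_command", "payload": {"commands": [7,-2.5,-2.5,0,100,0,0,0,0,0,0,0,0,0,0,0,0,0,0,0,0,0,0,0,0]}}

```text
clock: 8.25
tool_pos: [0.5055, 0.2022, 0.0337]
orientation: [116.5, 89.6, -96.4]
force: [0.7, 0.2, 0.6]
opening: 0.0533
```

{"api": "arm_command", "payload": {"commands": [0,0,0,0,0,0,0,0,0,0,0,0,0,0,0,0,0,0,0,0,0,0,0,0,0]}}

```text
clock: 8.88
tool_pos: [0.5055, 0.2023, 0.0341]
orientation: [120.7, 89.7, -92.1]
force: [0.2, 0.3, 0.9]
opening: 0.0201
```

```bash
python3 - <<'E'
from h import *
o=get_obs();print(o["opening"],o["force"],o["orientation"])
plan((.5043,.2012,.032),147,mod=360)
p,T=tool(); print(T.round(3))
E
```

```text
0.020135651801935633 [0.15838559 0.34698728 0.87492172] [120.72690389  89.65571609 -92.13329588]
tcp [505.5 202.3  34.1] jaw 147.1 turn 0.1 rows 1
   [2.1 1.6 0.5] 0.14
[[-0.    -0.543 -0.84 ]
 [-0.006 -0.84   0.543]
 [-1.     0.005 -0.003]]
```

{"api": "arm_command", "payload": {"commands": [-40,0,0,0,0,-60,0,0,0,0,-55,0,0,0,0]}}

```text
clock: 9.25
tool_pos: [0.5028, 0.2012, 0.1876]
orientation: [86.6, 89.0, -126.3]
force: [0.7, 0.1, -0.2]
opening: 0.02
```

```bash
python3 - <<'E'
from h import *
o=get_obs();print(o["opening"],o["force"])
plan((.5627,-.0372,.19),147,mod=360)
E
```

```text
0.019985287229255348 [ 0.71584801  0.09101813 -0.20362158]
tcp [502.8 201.2 187.6] jaw 147.1 turn 0.1 rows 5
   [  0.   33.5 -36. ] 0.02
   [  0.   33.5 -36. ] 0.02
   [  0.   33.5 -36. ] 0.02
   [  0.   33.5 -36. ] 0.02
   [  0.   33.5 -36. ] 0.02
```

{"api": "arm_command", "payload": {"commands": [0,33.5,-36,0,0,0,33.5,-36,0,0,0,33.5,-36,0,0,0,33.5,-36,0,0,0,33.5,-36,0,0]}}

```text
clock: 9.88
tool_pos: [0.5667, -0.0389, 0.1953]
orientation: [116.3, 89.6, -96.2]
force: [0.3, 0.5, -0.5]
opening: 0.0195
```

{"api": "arm_command", "payload": {"commands": [0,0,0,0,0]}}

```text
clock: 10.0
tool_pos: [0.5667, -0.0418, 0.1947]
orientation: [108.9, 89.6, -103.8]
force: [-0.1, 0.2, -0.6]
opening: 0.0199
```

```bash
python3 - <<'E'
from h import *
o=get_obs();print(o["opening"],o["force"],o["joint_pos"].round(1))
plan((.5627,-.0372,.15),147,mod=360)
p,T=tool(); print(T.round(3))
w=snapshot("wrist"); s=snapshot("scene"); 
cv2.imwrite("pics/w5.png",np.hstack([cv2.resize(w["frame"],(480,360)),cv2.copyMakeBorder(cv2.resize(s["frame"][140:260,240:360],(320,320)),0,40,0,0,cv2.BORDER_CONSTANT)]))
# lid axis from skirt outline: blue mask circle fit at plane of skirt top (foot+27mm)
z=p[2]-.034
f=cv2.cvtColor(w["frame"],cv2.COLOR_BGR2HSV); m=cv2.inRange(f,(100,120,40),(130,255,255)); m[:,:150]=0; m[:,420:]=0
c=max(cv2.findContours(m,cv2.RETR_EXTERNAL,cv2.CHAIN_APPROX_NONE)[0],key=cv2.contourArea).reshape(-1,2); print(cv2.boundingRect(c))
for zz in(z,z+.027):
    k=c[c[:,1]<c[:,1].min()+45]; Q=onplane(w,k,zz)[:,:2]
    A=np.c_[2*Q,np.ones(len(Q))]; x=np.linalg.lstsq(A,(Q**2).sum(1),rcond=None)[0]; print("centre",x[:2],"rad",np.sqrt(x[2]+x[:2]@x[:2]), "rel tool",(T.T@np.r_[x[:2]-p[:2],0])[1:])
E
```

```text
0.019920004297090003 [-0.12806036  0.16229317 -0.63174534] [ 15.8  11.9 -15.8   0.4 -62.5 -48.7]
tcp [566.7 -41.8 194.7] jaw 147.3 turn 0.3 rows 1
   [44.7 -2.1  6. ] 0.29
[[-0.002 -0.54  -0.841]
 [-0.008 -0.841  0.54 ]
 [-1.     0.007 -0.003]]
(197, 167, 164, 105)
centre [ 0.56895191 -0.03834442] rad 0.04424921605823314 rel tool [-4.15365563e-03 -3.89462472e-05]
centre [ 0.56362942 -0.04656983] rad 0.03806592458500882 rel tool [ 5.64327702e-03 -6.04077456e-06]
```

View pics/w5.png

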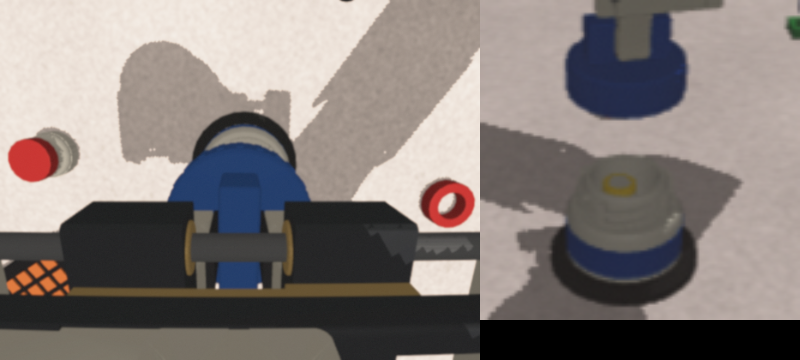

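The wrist view shows the lid gripped and roughly over the jar; the scene crop shows it level above the jar. The lid's offset along the tool's y disagrees (+1.6 vs -3 mm), and the scene camera looks across that axis, so I'll compare bearings there.

```bash
python3 - <<'E'
from h import *
s=snapshot("scene"); p,T=tool(); f=cv2.cvtColor(s["frame"],cv2.COLOR_BGR2HSV); g=f[...,2]
m=cv2.inRange(f,(100,100,20),(130,255,255))
def az(row,lo,hi,mask):
    k=np.where(mask[row,lo:hi])[0]+lo; o,v=ray(s,[(k[0],row),(k[-1],row)]); v=v/np.linalg.norm(v[:,:2],axis=1)[:,None]
    b=v[0,:2]+v[1,:2]; wid=np.arccos(v[0,:2]@v[1,:2]); return k[0],k[-1],np.degrees(np.arctan2(b[1],b[0])),43/np.sin(wid/2) if wid>0 else 0
for r in (168,171,174,177): print("lid",r,az(r,265,310,m))
for r in (229,232,235,238): print("jar band",r,az(r,255,325,m))
dk=(g<70)
for r in (238,241,244): print("holder",r,az(r,255,325,dk))
o,_=ray(s,[(0,0)])
for n,q in(("tcp",p),("jar est",np.array([.5627,-.0372]))):
    d=q[:2]-o[:2]; print(n,np.degrees(np.arctan2(d[1],d[0])),np.linalg.norm(d))
u=proj(s,[(.5627,-.0372,.081),(.5627,-.0372,.04)]); print(u,p)
E
```

```text
lid 168 (np.int64(274), np.int64(309), np.float64(134.40290210489167), np.float64(844.3860162589103))
lid 171 (np.int64(274), np.int64(309), np.float64(134.39709282193888), np.float64(840.2195546859433))
lid 174 (np.int64(274), np.int64(309), np.float64(134.3912156540591), np.float64(836.048316278674))
lid 177 (np.int64(276), np.int64(309), np.float64(134.21577830688616), np.float64(882.3014188969482))
jar band 229 (np.int64(273), np.int64(314), np.float64(133.9016477075109), np.float64(648.3058373193961))
jar band 232 (np.int64(273), np.int64(314), np.float64(133.89215656589042), np.float64(644.6702798513821))
jar band 235 (np.int64(274), np.int64(313), np.float64(133.88174571483643), np.float64(673.7697174399697))
jar band 238 (np.int64(277), np.int64(310), np.float64(133.86980113053409), np.float64(791.313926984876))
holder 238 (np.int64(267), np.int64(320), np.float64(133.8785119707481), np.float64(493.77397671751856))
holder 241 (np.int64(267), np.int64(319), np.float64(133.96260575503894), np.float64(500.27843426021906))
holder 244 (np.int64(269), np.int64(318), np.float64(133.85672480650834), np.float64(527.7066093681349))
tcp 133.79305992154966 0.6590029050041479
jar est 133.92297110077794 0.6627724712601987
[[293.74309669 205.03437236]
 [293.47522398 221.04676237]] [ 0.56639233 -0.03887982  0.19492439]
```

```bash
python3 - <<'E'
from h import *
for i in range(3):
    s=snapshot("scene"); p,T=tool(); f=cv2.cvtColor(s["frame"],cv2.COLOR_BGR2HSV)
    m=cv2.inRange(f,(100,100,20),(130,255,255)); o,_=ray(s,[(0,0)])
    for r in (170,174):
        k=np.where(m[r,265:335])[0]+265; _,v=ray(s,[(k[0]-.5,r),(k[-1]+.5,r)]); v=v/np.linalg.norm(v[:,:2],axis=1)[:,None]
        b=v[0]+v[1]; print(r,k[0],k[-1],np.degrees(np.arctan2(b[1],b[0])),.043/np.sin(np.arccos(v[0,:2]@v[1,:2])/2))
    d=p[:2]-o[:2]; print("tcp",p*1000,np.degrees(np.arctan2(d[1],d[0])))
E
```

```text
170 274 316 133.8168883098262 0.6858507907517635
174 275 315 133.80454834186978 0.7144464124816325
tcp [566.44759553 -38.40030616 195.05945456] 133.76075421227443
170 274 316 133.8168883098262 0.6858507907517635
174 275 315 133.80454834186978 0.7144464124816325
tcp [566.51952619 -38.08003717 195.18056925] 133.7369960114602
170 274 316 133.8168883098262 0.6858507907517635
174 275 316 133.72092840218357 0.6975628352664087
tcp [566.54151706 -37.97732572 195.26880892] 133.72944708171468
```

{"api": "arm_command", "payload": {"commands": [35,0.5,3.5,0,0,30,0,0,0,0,10,0,0,0,0,0,0,0,0,0,0,0,0,0,0]}}

```text
clock: 10.92
tool_pos: [0.565, -0.0328, 0.1214]
orientation: [154.2, 89.6, -57.8]
force: [1.9, -1.4, -1.4]
opening: 0.0202
```

```bash
python3 - <<'E'
from h import *
snapshot("top"); snapshot("top"); print(get_obs()["force"]); plan((.5632,-.0364,.115),147,mod=360)
E
```

```text
[-0.39258141 -0.22094972 -0.64840177]
tcp [565.  -32.9 121.4] jaw 148.0 turn 1.0 rows 1
   [ 6.5  3.9 -0.3] 0.95
```

{"api": "arm_command", "payload": {"commands": [0,4,0,0,0,3,0,0,0,0,0,0,0,0,0]}}

```text
clock: 11.4
tool_pos: [0.5633, -0.0367, 0.1196]
orientation: [172.1, 89.5, -39.9]
force: [-0.7, 0.5, -1.2]
opening: 0.0199
```

```bash
python3 - <<'E'
from h import *
snapshot("top"); snapshot("top"); print(get_obs()["force"]); plan((.5632,-.0364,.111),147,mod=360)
E
```

```text
[-0.45675473  0.105112   -1.92231745]
tcp [563.5 -36.6 119.8] jaw 147.9 turn 0.9 rows 1
   [ 8.8 -0.   0.4] 0.94
```

{"api": "arm_command", "payload": {"commands": [4,0,0,0,0,4,0,0,0,0,2,0,0,0,0]}}

```text
clock: 11.88
tool_pos: [0.5636, -0.0366, 0.1091]
orientation: [172.6, 89.5, -39.5]
force: [-0.4, -0.1, -1.5]
opening: 0.0202
```

{"api": "arm_command", "payload": {"commands": [2,0,0,0,0,2,0,0,0,0]}}

```text
clock: 12.12
tool_pos: [0.5639, -0.0367, 0.1057]
orientation: [170.6, 89.5, -41.4]
force: [-8.2, 2.3, 19.9]
opening: 0.0197
```

{"api": "arm_command", "payload": {"commands": [-1,0,0,0,0,0,0,0,0,25,0,0,0,0,25,0,0,0,0,25]}}

```text
clock: 12.62
tool_pos: [0.5644, -0.0366, 0.1071]
orientation: [175.4, 89.4, -36.6]
force: [0.5, 0.5, 0.1]
opening: 0.0218
```

```bash
python3 - <<'E'
from h import *
s=snapshot("scene"); o=get_obs(); print(o["force"],o["opening"],o["joint_pos"].round(1)); plan((.5632,-.0364,.111),147,mod=360)
w=snapshot("wrist")
cv2.imwrite("pics/w6.png",np.hstack([cv2.resize(w["frame"],(480,360)),cv2.copyMakeBorder(cv2.resize(s["frame"][150:250,250:350],(320,320)),0,40,0,0,cv2.BORDER_CONSTANT)]))
E
```

```text
[0.15684581 0.51800862 0.00341911] 0.02212443080751713 [ 16.4  16.2 -23.    0.6 -50.5 -48.8]
tcp [564.3 -36.6 107.1] jaw 148.0 turn 1.0 rows 1
   [-3.9  0.4  1. ] 0.99
```

View pics/w6.png

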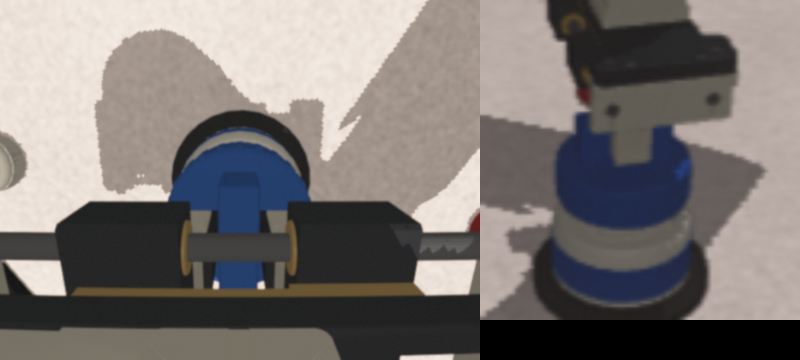

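The lid sits level on the jar, with the wing between the slightly opened fingers and about 1 mm clear each side. I turn it anticlockwise in steps, tracking the skirt's height in the scene camera.

```bash
cat >> h.py <<'E'
def lidz(s=None):
    """height of skirt's lower edge (front point) from scene camera, at three columns, + wing angle unknown"""
    s=s or snapshot("scene"); f=cv2.cvtColor(s["frame"],cv2.COLOR_BGR2HSV); m=cv2.inRange(f,(100,100,20),(130,255,255))
    o,_=ray(s,[(0,0)]); a=np.array([.5627,-.0372]); d=(o[:2]-a)/np.linalg.norm(o[:2]-a); n=np.r_[d,0]; out=[]
    L=np.array([-d[1],d[0]])
    for lat in(-.02,0,.02):
        q=a+d*np.sqrt(.043**2-lat**2)+L*lat; u=proj(s,[np.r_[q,.068]])[0]; c=int(round(u[0])); col=m[:,c]; r=205
        g=np.where(col[190:225]==0)[0]  # first non-blue under skirt
        r=190+g[0]-.5 if len(g) else -1
        oo,v=ray(s,[(c,r)]); t=((q-oo[:2])@d)/(v[0,:2]@d); out.append(float(np.round((oo[2]+t*v[0,2])*1000,1)))
    return out
def st():
    z=lidz(); o=get_obs(); p,T=tool(o); print("footz",z,"tcp",(p*1000).round(1),"jaw",jawyaw(T).round(1),"F",o["force"].round(1),"M",o["moment"].round(2),"open",round(o["opening"]*1000,1),"j6",o["joint_pos"][5].round(1),"tilt",np.degrees(np.arccos(-T[2,0])).round(2),"clk",o["clock"])
    print("to jar axis, tool y,z:",(T.T@np.r_[np.array([.5627,-.0372])-p[:2],0])[1:].round(4)*1000)
E
python3 -c "
from h import *
st()"
```

```text
footz [74.1, 145.3, 142.6] tcp [564.3 -36.6 107.1] jaw 148.0 F [ 0.6 -0.7  0.5] M [0.06 0.08 0.01] open 21.8 j6 -48.8 tilt 0.58 clk 12.775
to jar axis, tool y,z: [1.4 1.1]
```

{"api": "arm_command", "payload": {"commands": [0,0,0,-10,25,0,0,0,-10,25,0,0,0,-10,25]}}

```text
clock: 13.15
tool_pos: [0.5655, -0.0365, 0.1082]
orientation: [151.6, 89.3, -29.5]
force: [-1.0, -0.3, 0.2]
opening: 0.0218
```

```bash
python3 -c "
from h import *
st()"
```

```text
footz [71.6, 68.2, 142.6] tcp [565.4 -36.5 108.1] jaw 179.4 F [ 0.4 -0.  -0.1] M [ 0.02  0.12 -0.01] open 22.0 j6 -17.5 tilt 0.68 clk 13.2
to jar axis, tool y,z: [0.7 2.7]
```

```bash
python3 - <<'E'
s=open('h.py').read()
s=s.replace("g=np.where(col[190:225]==0)[0]","g=[i for i in range(5,35) if col[190+i]==0 and col[190+i-3:190+i].all()]")
open('h.py','w').write(s)
E
python3 -c "
from h import *
st()"
```

```text
footz [66.6, 464.7, 65.0] tcp [565.3 -36.5 108. ] jaw 178.6 F [ 0.  -0.8  0.3] M [-0.01  0.15 -0.06] open 22.2 j6 -18.2 tilt 0.67 clk 13.25
to jar axis, tool y,z: [0.7 2.6]
```

{"api": "arm_command", "payload": {"commands": [0,0,2,-10,25,0,0,0,-10,25]}}

```text
clock: 13.5
tool_pos: [0.5638, -0.0367, 0.1083]
orientation: [131.9, 89.3, -29.5]
force: [-0.2, -0.7, 3.2]
opening: 0.0219
```

```bash
python3 -c "
from h import *
st(); s=snapshot('scene');w=snapshot('wrist')
cv2.imwrite('pics/w7.png',np.hstack([cv2.resize(w['frame'],(480,360)),cv2.copyMakeBorder(cv2.resize(s['frame'][150:250,250:350],(320,320)),0,40,0,0,cv2.BORDER_CONSTANT)]))"
```

```text
footz [66.6, 65.8, 65.0] tcp [563.8 -36.7 108.3] jaw -161.0 F [ 0.4 -1.5  3.5] M [-0.55  0.08 -0.99] open 22.3 j6 2.1 tilt 0.72 clk 13.55
to jar axis, tool y,z: [0.2 1.2]
```

View pics/w7.png

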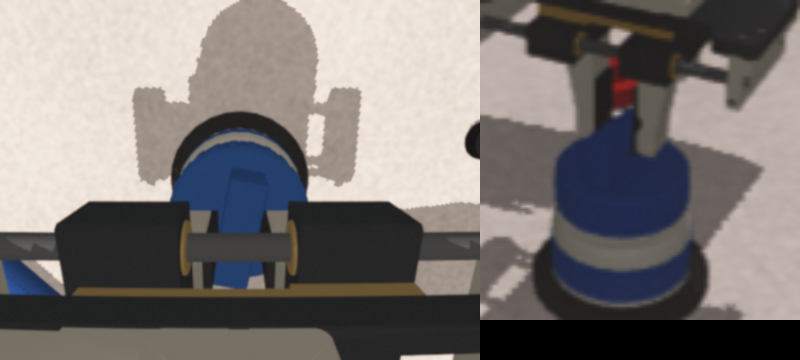

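The wrist view shows the wing lagging about 8° behind the jaws, with Mz at -1 N m. The skirt edge is level at about 65.5 mm (it was 74), so the lid has dropped into the start and is against the stop behind it. Next I screw it clockwise, with the fingers 8 mm lower.

{"api": "arm_command", "payload": {"commands": [4,0,1,8,25,4,0,0,10,25,0,0,0,10,25,0,0,0,10,25,0,0,0,10,25]}}

```text
clock: 14.28
tool_pos: [0.5623, -0.0368, 0.0993]
orientation: [-178.5, 89.3, -31.8]
force: [-0.3, -1.0, -0.6]
opening: 0.0218
```

```bash
python3 -c "
from h import *
st()"
```

```text
footz [64.1, 464.7, 62.5] tcp [562.2 -36.8  99.3] jaw 146.3 F [ 0.2  0.3 -0.4] M [-0.01  0.12 -0.04] open 22.0 j6 -50.7 tilt 0.64 clk 14.325
to jar axis, tool y,z: [ 0.1 -0.6]
```

{"api": "arm_command", "payload": {"commands": [0,0,0,10,25,0,0,0,10,25,0,0,0,8,25]}}

```text
clock: 14.7
tool_pos: [0.5616, -0.0365, 0.0982]
orientation: [-154.6, 89.4, -37.1]
force: [0.5, 0.2, -0.1]
opening: 0.0219
```

```bash
python3 -c "
from h import *
st()"
```

```text
footz [61.6, 464.7, 62.5] tcp [561.5 -36.5  98.2] jaw 117.2 F [ 0.1 -0.2 -0.7] M [-0.06 -0.02 -0.03] open 22.0 j6 -79.7 tilt 0.56 clk 14.75
to jar axis, tool y,z: [-0.7 -1.2]
```

{"api": "arm_command", "payload": {"commands": [0,0,-1,8,25,0,0,0,8,25]}}

```text
clock: 15.0
tool_pos: [0.562, -0.0372, 0.0981]
orientation: [-141.2, 89.4, -40.3]
force: [-2.2, -0.7, 4.1]
opening: 0.0229
```

```bash
python3 -c "
from h import *
st()"
```

```text
footz [464.2, 464.7, 464.2] tcp [561.8 -37.2  98.1] jaw 100.6 F [-0.7 -0.   1.7] M [0.05 0.39 1.2 ] open 22.9 j6 -96.2 tilt 0.56 clk 15.05
to jar axis, tool y,z: [-0.9 -0.1]
```

```bash
python3 - <<'E'
from h import *
s=snapshot("scene"); f=cv2.cvtColor(s["frame"],cv2.COLOR_BGR2HSV); m=cv2.inRange(f,(100,100,20),(130,255,255))
for c in (281,287,293,299,306): print(c,''.join('#' if x else '.' for x in m[180:245,c]))
print([proj(s,[(.5627+.0298,-.0372-.031,z)])[0].round(1) for z in(.059,.0645,.074,.086)])
E
```

```text
281 ......................######################........#########....
287 .........................#####################........#########..
293 .......................#######################.........#########.
299 ..........####################################.........#########.
306 ............################################.........#########...
[array([293.4, 226.2]), array([293.4, 224. ]), array([293.5, 220.2]), array([293.6, 215.2])]
```

{"api": "arm_command", "payload": {"commands": [0,0,0,3,25]}}

```text
clock: 15.22
tool_pos: [0.562, -0.0371, 0.0982]
orientation: [-140.6, 89.4, -42.1]
force: [0.3, 1.1, -0.6]
opening: 0.0236
```

```bash
python3 - <<'E'
from h import *
st(); s=snapshot("scene"); f=cv2.cvtColor(s["frame"],cv2.COLOR_BGR2HSV); m=cv2.inRange(f,(100,100,20),(130,255,255))
for c in (281,287,293,299,306): print(c,''.join('#' if x else '.' for x in m[180:245,c]))
st()
E
```

```text
footz [464.2, 464.7, 464.2] tcp [562.  -37.1  98.2] jaw 98.3 F [-0.6  1.3  0.1] M [ 0.18 -0.04  1.41] open 23.9 j6 -98.6 tilt 0.59 clk 15.275
to jar axis, tool y,z: [-0.6 -0.2]
281 ......................######################........#########....
287 .........................#####################........#########..
293 .......................#######################.........#########.
299 ..........####################################.........#########.
306 ............################################.........#########...
footz [464.2, 464.7, 464.2] tcp [562.1 -37.1  98.2] jaw 98.4 F [0.3 0.5 0.8] M [ 0.22 -0.06  1.33] open 23.8 j6 -98.5 tilt 0.59 clk 15.375
to jar axis, tool y,z: [-0.6 -0.2]
```

The skirt edge is now at row 226, against 226.2 predicted for home (foot at 59 mm). Mz is 1.3 N m and the lid isn't moving any further, so it is at the hard stop. I unload, open and retreat.

{"api": "arm_command", "payload": {"commands": [0,0,0,-5,27,0,0,0,-3,40,0,0,0,0,60,0,0,0,0,60,-30,0,0,0,60]}}

```text
clock: 16.0
tool_pos: [0.5595, -0.0372, 0.1256]
orientation: [177.6, 89.6, -75.5]
force: [0.6, -0.8, -0.1]
opening: 0.0513
```

{"api": "arm_command", "payload": {"commands": [-60,0,0,0,60,-60,0,0,0,60,0,60,0,0,60,0,60,0,0,60,0,60,0,0,60]}}

```text
clock: 16.62
tool_pos: [0.3868, -0.0888, 0.2506]
orientation: [-161.3, 89.6, -54.5]
force: [0.3, 0.8, 0.7]
opening: 0.0524
```

```bash
python3 - <<'E'
from h import *
s=snapshot("scene"); t=snapshot("top"); f=cv2.cvtColor(s["frame"],cv2.COLOR_BGR2HSV); m=cv2.inRange(f,(100,100,20),(130,255,255))
for c in (281,293,306): print(c,''.join('#' if x else '.' for x in m[180:245,c]))
print(get_obs()["tool_pos"],get_obs()["clock"])
a=cv2.resize(s["frame"][110:330,160:440],(480,377)); b=cv2.resize(t["frame"][100:330,120:460],(320,216))
cv2.imwrite("pics/end.png",np.hstack([a,cv2.copyMakeBorder(b,0,161,0,0,cv2.BORDER_CONSTANT)]))
E
```

```text
281 .........###################################.........########....
293 .........#####################################.........#########.
306 ............################################.........#########...
[ 0.38341482 -0.08959635  0.2509022 ] 16.725
```

View pics/end.png

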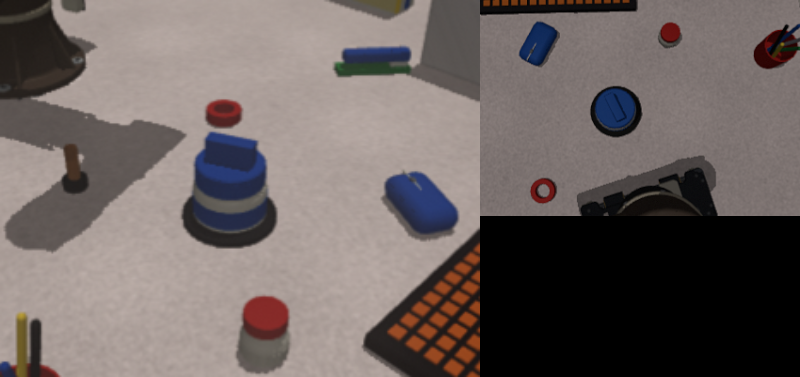

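The final view shows the lid level and down on the jar at (230,185) in the left crop. The mouse, pot, tape, stamp and cup are all in their original places, and the arm is clear. I'm handing in.

```bash
python3 -c "
from plant import *
print(close_job())"
```

```text
the job is handed in; nothing more can be done
None
```

The job is done and handed in at about 17 s of the 69 s allowed. The yellow canister is in the jar and the blue lid is screwed home on top.

- **Canister:** I gripped it near its top and let it go in the mouth. It stands inside with its top below the rim, seen in the wrist and scene views.
- **Lid into the thread:** I set it level on the thread, with its lower edge at about 74 mm. I then turned it anticlockwise with a loose grip until it dropped to about 65.5 mm against the stop. That is within 2 mm of the 64–65 mm expected in the start.
- **Lid home:** I turned it clockwise about 80°, including the slack in the start window, to a hard stop at about 1.3 N m. A further 3° push did not move it.
- **Last checks:** The lid's lower edge is at row 226 in the scene camera, against 226.2 predicted for home at 59 mm. One pixel there is about 2.5 mm, so the hard stop is the stronger evidence. The arm was clear, and the mouse, pot, tape, stamp and pen cup looked unmoved.

**What disagreed:**
- The wrist and scene cameras differed by about 4 mm on how the lid sat in the grip, so I used the scene bearing.
- My skirt-height helper gave some invalid readings, including all of them near home, because its search range ended one row short. I read the pixel columns directly instead.

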